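# Find the collapsed tensioner on the cross-slide test jig

### The job

Try the three tensioner cartridges on the sliding carriage, in order going away from the square finger pocket: slide the carriage until the middle of the cartridge's cap stands under the plunger, push the plunger down by its knob until the cap firmly resists, without forcing it, and pull the plunger up again. Two of them hardly give; one has collapsed and sinks. When all three have been tried, leave the carriage with the collapsed one's cap centred under the plunger and the plunger pushed down on it as far as it sinks, and let go; leave the other things on the bench alone.

Things in the scene. Friction and masses are not known exactly. Their poses are not given: they have to be found in the camera images.
- jig: Fixed test jig: grey base plate 340 x 270 x 18 mm on the bench; origin on the bench, axes x along the lower slide (towards the gallows column at the far end), y along the upper slide, z up. The column (34 x 45 mm, 190 mm high) stands 235 mm from the origin along x; its arm (36 mm wide, z = 157 to 187 mm) reaches back to the plunger's guide (38 mm diameter, z = 155 to 189 mm) at x = +70 mm, y = 0.
- saddle (a joint): Lower slide: position of the carriage centre along the jig's x from the jig origin, m, -0.065 to 0.07. Stays where it is left (about 3 N to move).
- carriage (a joint): Upper slide: position of the carriage centre along the jig's y, m, -0.075 to 0.075. Stays where it is left (about 3 N to move). The carriage is an aluminium deck 250 x 170 mm, top at z = 60 mm.
- pocket (a point): Centre of the mouth of the finger pocket on the carriage, z = 86 mm: a square steel frame, open on top, 50 x 50 mm inside, walls 6 mm thick and 26 mm high over the deck, sides along the jig's x and y; closed fingertips put into it can drag the carriage both ways. Carriage-frame position (-85, 0) mm, at the end nearest the robot.
- mark1 (a point): Centre of the cap top of the first (nearest the pocket) cartridge, at z = 116 mm with the cap up; the point belongs to the carriage, at (+20, +50) mm from its centre, axes as body jig. Cartridges are alike to look at: steel body 40 mm diameter, 40 mm tall, standing loose on the deck in a square fence 14 mm high.
- mark2 (a point): Centre of the cap top of the middle cartridge, at z = 116 mm with the cap up; the point belongs to the carriage, at (+55, +0) mm from its centre, axes as body jig. The aluminium cap, 30 mm diameter with a dark dot in the middle, sticks out 16 mm from the body.
- mark3 (a point): Centre of the cap top of the third (farthest) cartridge, at z = 116 mm with the cap up; the point belongs to the carriage, at (+90, -50) mm from its centre, axes as body jig. Pressed, a good cap gives at most 4 mm; the collapsed one sinks 12 mm before it stops, and springs back.
- pointer_axis (a point): Fixed point on the plunger's axis, at z = 136 mm, where its tip is when the plunger is fully up (20 mm over the caps).
- plunger (a joint): Travel of the plunger downwards from fully up, m, 0 to 0.045. It is held by friction (about 2 N down, 7 N up) and stays where it is left. The tip meets a cap at 0.020; pressed firmly it stands at 0.020 to 0.025 on a good cartridge and at 0.030 to 0.035 on the collapsed one.
- knob (a point): Middle of the black round knob on top of the plunger, 34 mm diameter, 30 mm tall, this point 15 mm under its top; at z = 253 mm when the plunger is fully up; it moves with the plunger. The 12 mm stem below it goes down into the guide.
- tip: Lower end of the plunger, a 12 mm diameter steel tip; origin at the centre of its lower face.
- housing: Bystander: cast aluminium housing, 110 mm diameter with a foot to 80 mm along x, 75 mm tall; origin under its centre.
- carton: Bystander: white carton 90 x 65 x 60 mm; origin under its centre.
- bushing: Bystander: rubber bushing, ring 70 mm outside, 40 mm tall; origin under its centre.
- grease: Bystander: can 70 mm diameter, 100 mm tall; origin under its centre.

How it is judged:
On the way, in this order (a step that is already met when the one before it is completed fails the run):
1. the cartridge nearest the pocket is centred under the plunger and pressed (horizontal distance between mark1 and pointer_axis below 0.007 m and contact force between tip and anything else above 3 N), for 0.05 s.
2. the plunger is pulled up clear of the cap (value of joint plunger below 0.018 m), for 0.05 s.
3. the middle cartridge is centred under the plunger and pressed (horizontal distance between mark2 and pointer_axis below 0.007 m and contact force between tip and anything else above 3 N), for 0.05 s.
4. the plunger is pulled up clear of the cap (value of joint plunger below 0.018 m), for 0.05 s.
5. the cartridge farthest from the pocket is centred under the plunger and pressed (horizontal distance between mark3 and pointer_axis below 0.007 m and contact force between tip and anything else above 3 N), for 0.05 s.
At the end, for the whole second after the job is handed in: A cartridge's mark is within 7 mm (horizontally) of the plunger's axis, and the plunger is left down between 28 and 37 mm of its travel, which only the collapsed cartridge allows; the plunger has been released (horizontal distance between any of mark1, mark2, mark3 and pointer_axis below 0.007 m and value of joint plunger between 0.028 and 0.037 m); the robot touches nothing.
It fails at once if the plunger is forced down with more than 45 N (contact force between tip and anything else above 45 N).
It fails at once if the housing is pushed more than 30 mm (distance of housing from where it was at the start of the episode above 0.03 m).
It fails at once if the carton is pushed more than 30 mm (distance of carton from where it was at the start of the episode above 0.03 m).
It fails at once if the bushing is pushed more than 30 mm (distance of bushing from where it was at the start of the episode above 0.03 m).
It fails at once if the grease is pushed more than 30 mm (distance of grease from where it was at the start of the episode above 0.03 m).
It also fails if it takes over 72 s, if anything falls off the work surface, if the arm or the gripper's body presses on something with over 40 N, if the wrist force passes 120 N, or if a joint passes its speed limit or range.

### The arm

A 6-joint arm with a two-finger parallel gripper is mounted at the origin on the work surface. World frame = base frame: x ahead of the robot, y to its left, z up, the work surface at z = 0. Lengths are in m, angles in rad, forces in N, time in s.
With the tool pointing down it reaches from about 0.225 to 0.725 m from the base axis. Payload 3.1 kg.
Tool frame: the origin (TCP) lies midway between the tips of the shut fingers; the grasp point (between the pads) lies 19 mm behind it; z points along the fingers, y is the line along which they close (so a half turn about z gives the same grasp; the last joint's range is limited). The gripper opens to 85 mm and grips with 20 to 120 N. Pads are 22 mm wide; open, the fingers measure 114 mm over their backs; the gripper's body (76 mm by 85 mm) begins 54 mm behind the grasp point. The pads swing forward as they close: fully open they stand 13 mm farther back than shut.
Start: joints at [-1.36, 0.048, 0.099, 1.622, 0, 1.443], TCP at [0.174, -0.495, 0.231] pointing down, gripper open.
Joint ranges: [-2.91, 2.91], [-0.99, 1.94], [-1.21, 1.42], [-2.12, 2.29], [-1.49, 1.47], [-3.14, 3.14]. Speed limits (rad/s): [2.79, 2.79, 3.14, 3.14, 3.14, 3.14].

### API

Orientations are given as a unit quaternion [x, y, z, w].
In Python, from bench import arm, eoat, planner, telemetry, eyes, finish_job gives the robot as it stands. Calls block until the motion is done:
- arm.move_ptp(position, orientation): joint-space move of the TCP to a pose.
- arm.move_linear(position, rot=None, v=0.15, threshold=None): straight line of the TCP; rot=None keeps the orientation; v is the mean speed in m/s. With threshold (N) it stops when the force on the tool has changed by that much, and returns True; else False.
- arm.set_joints(angles): joint-space move.
- eoat.command_gripper(opening): finger opening in m; the grip force is fixed at half the most; returns when the fingers have stopped.
- arm.dwell(seconds).
- planner.solve_ik(position, orientation): joint angles nearest the present ones, or None.
- telemetry.get_state(): the state.
- eyes.get_image(name): name is "scene" or "top" or "wrist"; returns the picture (384x512x3 uint8, blue, green, red); there is no depth.
- eyes.camera_info(name): a dict with "fovy" (degrees; the focal length in pixels is half the picture's height over the tangent of half this angle, whatever the lens; pixels are square), "cx", "cy" (the principal point, pixels), "position" and "rotation" of the camera in the world. Camera axes: x right, y up, looking along -z (the intrinsics and any distortion apply to the point x, -y, -z); pixel columns grow to the right and rows downward; lengths in m; the calibration is good to about 2 mm. A picture is of the moment at which its call begins: read the wrist's pose just before it. camera_info takes no time and is no camera call; for the wrist camera it gives the pose at the moment of the call.
A pose or a line that the arm cannot do raises arm.IKError and nothing moves.
- finish_job(): hands the job in; it is judged then, once.
The state is a dict: "t": time; "joint_pos": joint angles; "dq": joint speeds; "effort": joint torques, N m; "ee_pos": TCP position; "orientation": TCP orientation; "wrist_force": force on the tool from outside, world axes, zero at the start; "torque": the same for the moment, N m; "finger_gap": finger opening in m; "gripper_force": force on a finger pad.
Only numpy, scipy, OpenCV 4.12 (cv2) and the standard library are available. Lean on these libraries where they do the work, as an engineer would, in place of code of your own. Each camera call takes 0.05 s, during which the arm holds its last target. There are 200 camera calls.

## Working session

There is one attempt and no reset: what is moved stays moved. The work goes in short steps, each a Python script; the robot and the scene stay as the last script left them, time stands still between calls to the robot, and variables do not carry over. Pictures are saved under pics/ and viewed, at most 10 in all, crops included, and the job is handed in when it is done.

```bash
ls; mkdir -p pics
python3 - <<'E'
from bench import *
import cv2,numpy as np
a=eyes.get_image("scene");b=eyes.get_image("top")
cv2.imwrite("pics/s0.png",a);cv2.imwrite("pics/t0.png",b)
for n in("scene","top","wrist"):print(n,eyes.camera_info(n))
print(telemetry.get_state())
E
```

```text
pics
scene {'fovy': 43.0788093443847, 'cx': 259.1022393088242, 'cy': 184.03208582816296, 'position': array([ 0.94555387, -0.55767241,  1.30544977]), 'rotation': array([0.25654235, 0.08088428, 0.30379911, 0.91397476])}
top {'fovy': 54.202067228254265, 'cx': 256.47242431414105, 'cy': 189.66988516852155, 'position': array([0.38201889, 0.00527285, 1.28929453]), 'rotation': array([ 0.05344831, -0.05916927, -0.70054014,  0.70914441])}
wrist {'fovy': 68.73648466153882, 'cx': 253.54491188894448, 'cy': 188.96885110110415, 'position': array([ 0.23888761, -0.47042111,  0.37194257]), 'rotation': array([-0.10945165,  0.07922475, -0.57187689,  0.80913571])}
{'t': 0.1, 'joint_pos': array([-1.35983918e+00,  4.87232740e-02,  9.77577710e-02,  1.62198799e+00,
        1.42821923e-05,  1.44302921e+00]), 'dq': array([ 6.23726965e-04, -1.02892848e-03,  2.98880861e-03,  3.11166688e-04,
        1.41041429e-03,  4.11703863e-05]), 'effort': array([ 2.24341638e-03, -3.39850187e+01,  3.20936430e+01,  1.57736364e-02,
       -1.62442484e-04, -4.59753750e-06]), 'ee_pos': array([ 0.17434312, -0.4946304 ,  0.23021161]), 'orientation': array([ 9.85691910e-01,  1.68553536e-01, -3.77158999e-05, -1.07794879e-03]), 'wrist_force': array([-0.29378374, -0.14308502,  0.56596147]), 'torque': array([ 0.02942911, -0.0146901 , -0.02496206]), 'gripper_force': 0.0, 'finger_gap': 0.08547428681383999}
```

View pics/s0.png

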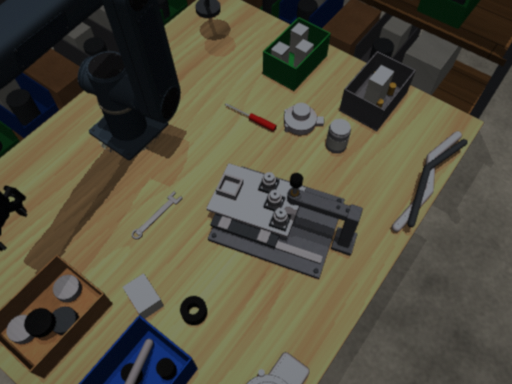

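View pics/t0.png

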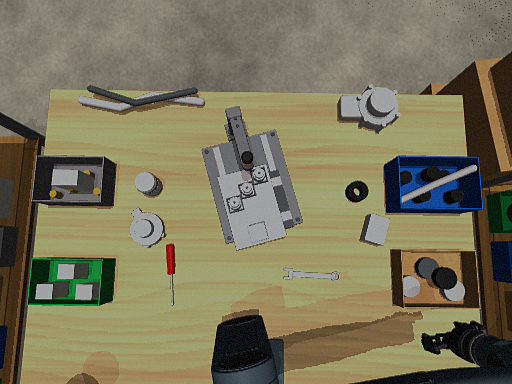

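The scene view shows the jig at about (285,215): knob (296,180), pocket (230,187), caps (269,178), (276,197), (281,213). The top view shows the jig at about (250,190), turned slightly to the left, with the knob at (247,157) and the pocket near (259,232). I'll enlarge both.

Run:
```python
import cv2,numpy as np
a=cv2.imread("pics/s0.png")[145:280,200:370];b=cv2.imread("pics/t0.png")[95:255,195:310]
a=cv2.resize(a,None,fx=3.5,fy=3.5,interpolation=cv2.INTER_CUBIC);b=cv2.resize(b,None,fx=3.5,fy=3.5,interpolation=cv2.INTER_CUBIC)
print(a.shape,b.shape)
cv2.imwrite("pics/b1.png",b[:,:]);cv2.imwrite("pics/a1.png",a)
```

```text
(472, 595, 3) (560, 402, 3)
```

View pics/b1.png

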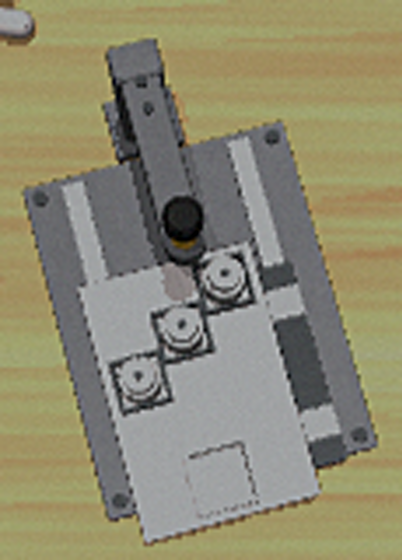

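View pics/a1.png

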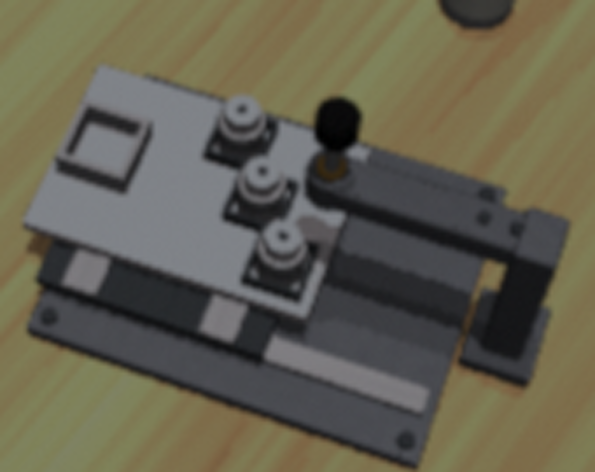

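```bash
cat > h.py <<'E'
from bench import *
import cv2,numpy as np
from scipy.spatial.transform import Rotation as R
def ray(ci,px):
    f=192/np.tan(np.radians(ci["fovy"])/2)
    d=np.array([(px[0]-ci["cx"])/f,-(px[1]-ci["cy"])/f,-1])
    d=R.from_quat(ci["rotation"]).apply(d); return np.array(ci["position"]),d/np.linalg.norm(d)
def plane(ci,px,z):
    o,d=ray(ci,px); return o+d*(z-o[2])/d[2]
def proj(ci,p):
    f=192/np.tan(np.radians(ci["fovy"])/2)
    q=R.from_quat(ci["rotation"]).inv().apply(np.array(p)-ci["position"])
    return np.array([ci["cx"]-f*q[0]/q[2],ci["cy"]+f*q[1]/q[2]])
def tri(rs):
    A=np.zeros((3,3));b=np.zeros(3)
    for o,d in rs:
        P=np.eye(3)-np.outer(d,d);A+=P;b+=P@o
    p=np.linalg.solve(A,b); return p,[round(1000*np.linalg.norm(np.cross(p-o,d)),1) for o,d in rs]
def down(yaw): # tool z down, tool y at angle yaw+90deg in world 
    return (R.from_euler('z',yaw)*R.from_quat([1,0,0,0])).as_quat()
E
python3 - <<'E'
from h import *
S=eyes.camera_info("scene");T=eyes.camera_info("top")
c=lambda p,o:((p[0]+.5)/3.5-.5+o[0],(p[1]+.5)/3.5-.5+o[1])
N=dict(m1=((138,378),(242,108)),m2=((181,329),(263,172)),m3=((226,274),(284,236)),knob=((183,217),(338,125)))
P={}
for k,(t,s) in N.items():
    P[k],r=tri([ray(T,c(t,(195,95))),ray(S,c(s,(200,145)))]);print(k,P[k].round(4),r)
v=P['m3']-P['m1'];yaw=np.arctan2(v[1],v[0])-np.arctan2(-100,70);print("yaw dots",np.degrees(yaw),np.linalg.norm(v[:2]))
for a,b,z in (((79,288),(145,543),.06),((145,543),(318,497),.06),((24,190),(108,520),.018),((283,122),(376,450),.018),((24,190),(283,122),.018)):
    A=plane(T,c(a,(195,95)),z);B=plane(T,c(b,(195,95)),z);d=A-B;print("edge",np.degrees(np.arctan2(d[1],d[0])),np.linalg.norm(d))
print("pocket top",plane(T,c((222,480),(195,95)),.086))
print("pocket scene", plane(S,c((104,146),(200,145)),.086))
E
```

```text
m1 [0.5283 0.0667 0.1153] [np.float64(0.3), np.float64(0.3)]
m2 [0.5753 0.0296 0.1094] [np.float64(0.8), np.float64(0.8)]
m3 [ 0.6251 -0.011   0.1166] [np.float64(0.3), np.float64(0.3)]
knob [0.6419 0.025  0.254 ] [np.float64(1.4), np.float64(1.4)]
yaw dots 16.22980036286732 0.12412163028131543
edge 15.801574297470712 0.24845324524546036
edge 105.40737446822946 0.1659465749895251
edge 15.768196955935187 0.33729673806673943
edge 15.501516726419753 0.34113355006607377
edge 106.04467772313284 0.26845810829913797
pocket top [ 0.43952411 -0.01004109  0.086     ]
pocket scene [ 0.44778458 -0.01769637  0.086     ]
```

```bash
cat >> h.py <<'E'
YAW=np.radians(15.8); KN=np.array([.642,.025])
def J(x,y): # jig xy -> world xy
    return KN+np.array([[np.cos(YAW),-np.sin(YAW)],[np.sin(YAW),np.cos(YAW)]])@np.array([x-.07,y])
def Jinv(p):
    return np.array([[np.cos(YAW),np.sin(YAW)],[-np.sin(YAW),np.cos(YAW)]])@(np.array(p)[:2]-KN)+[.07,0]
E
python3 - <<'E'
from h import *
for d in (0,90,180,-90):
    q=down(YAW+np.radians(d))
    print(d)
    for n,p in dict(pk=[*J(-.048-.085,.021),.15],pm1=[*J(-.035,-.05),.07],pm3=[*J(-.105,.05),.07],kn=[*KN,.30],kd=[*KN,.2]).items():
        s=planner.solve_ik(p,q);print(n,None if s is None else np.round(s,2))
E
```

```text
0
pk [-0.18 -0.18 -0.27  1.47  0.    2.69]
pm1 [-0.21  0.16 -0.11  1.31  0.    2.65]
pm3 [-0.09 -0.09 -0.36  1.3   0.    2.78]
kn [-0.07  0.42  0.67  1.83  0.    2.8 ]
kd [-0.07  0.36  0.4   1.61  0.    2.8 ]
90
pk [-0.18 -0.18 -0.27  1.47  0.    1.12]
pm1 [-0.21  0.16 -0.11  1.31  0.    1.08]
pm3 [-0.09 -0.09 -0.36  1.3   0.    1.2 ]
kn [-0.07  0.42  0.67  1.83  0.    1.23]
kd [-0.07  0.36  0.4   1.61  0.    1.23]
180
pk [-0.18 -0.18 -0.27  1.47  0.   -0.45]
pm1 [-0.21  0.16 -0.11  1.31  0.   -0.49]
pm3 [-0.09 -0.09 -0.36  1.3   0.   -0.37]
kn [-0.07  0.42  0.67  1.83  0.   -0.34]
kd [-0.07  0.36  0.4   1.61  0.   -0.34]
-90
pk [-0.18 -0.18 -0.27  1.47  0.   -2.02]
pm1 [-0.21  0.16 -0.11  1.31  0.   -2.06]
pm3 [-0.09 -0.09 -0.36  1.3   0.   -1.94]
kn [-0.07  0.42  0.67  1.83  0.   -1.91]
kd [-0.07  0.36  0.4   1.61  0.   -1.91]
```

Run:
```python
from h import *
import pickle
q=down(YAW+np.pi)
eoat.command_gripper(0.0)
V=[]
for i,y in enumerate((-.05,.05)):
    arm.move_ptp([*J(-.04,y),.32],q)
    ci=eyes.camera_info("wrist");im=eyes.get_image("wrist");V.append(ci);cv2.imwrite(f"pics/w{i}.png",im)
pickle.dump(V,open("V.pkl","wb"));print(telemetry.get_state()["t"])
a=[cv2.imread(f"pics/w{i}.png") for i in(0,1)]
cv2.imwrite("pics/w01.png",cv2.resize(np.vstack(a),(600,900))[:, :] if 0 else cv2.resize(np.hstack(a),(800,300)))
```

```text
3.5583
```

View pics/w01.png

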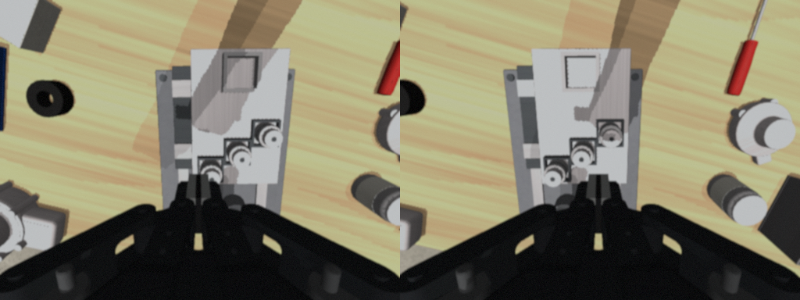

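The wrist views (half scale) show the pocket at (240,71) in the first and (581,71) in the second, and three capped cartridges below it. The knob is hidden by the fingers. I'll refine the dots and pocket from these views, then look at the knob from both sides.

Run:
```python
from h import *
import pickle
V=pickle.load(open("V.pkl","rb"));q=down(YAW+np.pi)
P=dict(m1=[.5283,.0667,.116],m2=[.5753,.0296,.116],m3=[.6251,-.011,.116])
for k,p in P.items():
    rs=[];px=[]
    for i in (0,1):
        g=255-cv2.imread(f"pics/w{i}.png",0).astype(float);u=proj(V[i],p);
        x,y=np.round(u).astype(int)
        w=g[y-7:y+8,x-7:x+8];h=cv2.GaussianBlur(w,(0,0),1.2);_,_,_,l=cv2.minMaxLoc(h[3:-3,3:-3]);cx,cy=x-7+l[0]+3,y-7+l[1]+3
        w=g[cy-3:cy+4,cx-3:cx+4];w=np.maximum(w-np.percentile(w,50),0);yy,xx=np.mgrid[-3:4,-3:4]
        c=(cx+(w*xx).sum()/w.sum(),cy+(w*yy).sum()/w.sum());px.append((u.round(1),np.round(c,1)));rs.append(ray(V[i],c))
    print(k,*tri(rs),px)
for i,c in ((0,(307,91)),(1,(232,91))):print("pocket",plane(V[i],c,.086),Jinv(plane(V[i],c,.086)))
print(tri([ray(V[0],(307,91)),ray(V[1],(232,91))]))
W=[]
for i,y in enumerate((.1,-.1)):
    arm.move_ptp([*J(.03,y),.33],q)
    ci=eyes.camera_info("wrist");im=eyes.get_image("wrist");cv2.imwrite(f"pics/k{i}.png",im);W.append(ci);print(proj(ci,[*KN,.253]),proj(ci,[*KN,.268]))
pickle.dump(W,open("W.pkl","wb"));print(telemetry.get_state()["t"])
cv2.imwrite("pics/k01.png",cv2.resize(np.hstack([cv2.imread(f"pics/k{i}.png") for i in(0,1)]),(800,300)))
```

```text
m1 [0.52983612 0.06966186 0.11646106] [np.float64(0.1), np.float64(0.1)] [(array([348.4, 176. ]), array([350.3, 177.9])), (array([268.4, 175.6]), array([270.4, 177.4]))]
m2 [0.57736487 0.03170361 0.11613516] [np.float64(0.0), np.float64(0.0)] [(array([308.5, 202.4]), array([309.5, 204.3])), (array([230.6, 202. ]), array([231.7, 203.9]))]
m3 [ 0.62540253 -0.00547575  0.1228197 ] [np.float64(3.3), np.float64(3.3)] [(array([267.5, 228.8]), array([271.6, 234.7])), (array([191.6, 228.3]), array([194.8, 229.1]))]
pocket [ 0.44299783 -0.01143349  0.086     ] [-0.13140358  0.0191274 ]
pocket [ 0.44187646 -0.005858    0.086     ] [-0.1309645   0.02479756]
(array([ 0.44074027, -0.00786806,  0.0636333 ]), [np.float64(0.2), np.float64(0.2)])
[134.34561732 241.14291229] [126.65216762 249.54366584]
[367.27181502 240.95856851] [374.58000149 249.30839151]
4.9167
```

View pics/k01.png

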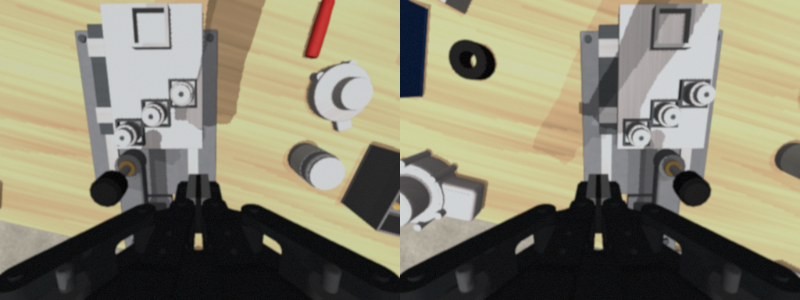

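Both views show the knob clear of the gripper, at about (109,188) and (690,187) at half scale, and all three dots.

```bash
cat >> h.py <<'E'
def dot(im,u,r=7):
    g=255-cv2.cvtColor(im,cv2.COLOR_BGR2GRAY).astype(float);x,y=np.round(u).astype(int)
    h=cv2.GaussianBlur(g,(0,0),1.2)[y-r:y+r+1,x-r:x+r+1]
    # blob contrast: centre against ring, so shading does not attract
    G=cv2.GaussianBlur(g,(0,0),1.2)-cv2.GaussianBlur(g,(0,0),3.5);_,_,_,l=cv2.minMaxLoc(G[y-r:y+r+1,x-r:x+r+1]);cx,cy=x-r+l[0],y-r+l[1]
    w=g[cy-3:cy+4,cx-3:cx+4];w=np.maximum(w-np.percentile(w,60),0);yy,xx=np.mgrid[-3:4,-3:4]
    return cx+(w*xx).sum()/w.sum(),cy+(w*yy).sum()/w.sum()
E
python3 - <<'E'
from h import *
import pickle
W=pickle.load(open("W.pkl","rb"));I=[cv2.imread(f"pics/k{i}.png") for i in (0,1)]
P=dict(m1=[.5298,.0697,.116],m2=[.5773,.0317,.116],m3=[.6249,-.0063,.116]);M={}
for k,p in P.items():
    c=[dot(I[i],proj(W[i],p),5) for i in(0,1)];M[k],r=tri([ray(W[i],c[i]) for i in(0,1)])
    print(k,M[k].round(4),r,[(proj(W[i],p).round(1),np.round(c[i],1)) for i in (0,1)])
v=M['m3']-M['m1'];print("yaw",np.degrees(np.arctan2(v[1],v[0])-np.arctan2(-100,70)),np.linalg.norm(v[:2]))
rs=[]
for i in(0,1):
    m=(I[i].max(2)<45).astype(np.uint8);m=cv2.morphologyEx(m,cv2.MORPH_OPEN,np.ones((5,5)));n,l,s,ce=cv2.connectedComponentsWithStats(m)
    t=proj(W[i],[*KN,.253]);j=1+np.argmin(np.linalg.norm(ce[1:]-t,axis=1));print(s[j],ce[j]);rs.append(ray(W[i],ce[j]))
k,r=tri(rs);print("knob",k,r)
for n in M:print(n,"rel knob jig",(Jinv(M[n])-Jinv(k)).round(4))
# pocket: inner floor/rim corners, by hand in display px (k0): outer frame ~ (132..171, 8..47)
for i,c in ((0,(151.5,27.5)),(1,(671.5-400,27.5))):
    p=plane(W[i],np.array(c)*1.28,.086);print("pocket rel knob",Jinv(p)-Jinv(k))
cv2.imwrite("pics/pk.png",cv2.resize(np.hstack([I[0][0:75,150:240],I[1][0:75,290:390]]),None,fx=4,fy=4,interpolation=cv2.INTER_CUBIC))
E
```

```text
m1 [0.53   0.07   0.1159] [np.float64(0.0), np.float64(0.0)] [(array([231.1, 120. ]), array([231.3, 120.2])), (array([391.8, 120.4]), array([392. , 120.6]))]
m2 [0.5775 0.0319 0.116 ] [np.float64(0.0), np.float64(0.0)] [(array([192.4, 148.9]), array([192.5, 149. ])), (array([349.1, 149.1]), array([349.2, 149.2]))]
m3 [ 0.6252 -0.0063  0.1159] [np.float64(0.1), np.float64(0.1)] [(array([155.7, 176.3]), array([155.7, 176.4])), (array([308.6, 176.3]), array([308.5, 176.6]))]
yaw 16.27327266809496 0.12202701635244408
[ 117  220   46   43 1523] [139.68680236 240.65134603]
[ 350  220   47   43 1506] [372.42363878 240.57569721]
knob [0.64049824 0.02921926 0.25277342] [np.float64(0.0), np.float64(0.0)]
m1 rel knob jig [-0.0952  0.0694]
m2 rel knob jig [-0.0599  0.0197]
m3 rel knob jig [-0.0244 -0.03  ]
pocket rel knob [-0.19631161  0.0230547 ]
pocket rel knob [-0.19708912  0.01486767]
```

View pics/pk.png

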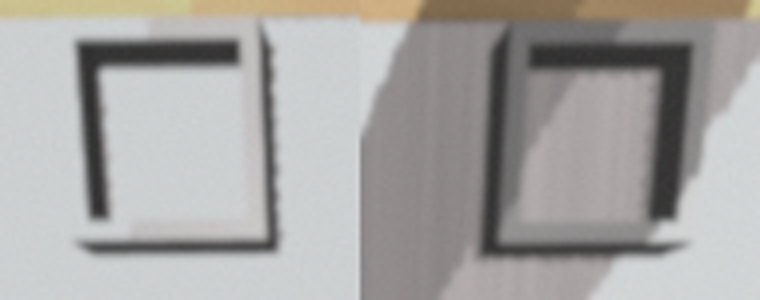

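```bash
sed -i 's/^YAW=.*/YAW=np.radians(16.27); KN=np.array([.6405,.0292])/' h.py
cat >> h.py <<'E'
Q=down(YAW+np.pi); OFF=dict(m1=(.02,.05),m2=(.055,0),m3=(.09,-.05)); ZP=.068
def push(c,goal,first="x"):
    """drag the carriage from centre c to goal (jig frame) with shut fingers in the pocket"""
    c=np.array(c,float);goal=np.array(goal,float);off=np.array([-.085,0])
    arm.move_ptp([*J(*(c+off)),.18],Q); arm.move_linear([*J(*(c+off)),.10],v=.2)
    if arm.move_linear([*J(*(c+off)),ZP],v=.08,threshold=6): print("HIT going in",telemetry.get_state()["ee_pos"]);return None
    for a in ((0,1) if first=="x" else (1,0)):
        s=np.sign(goal[a]-c[a]);e=np.eye(2)[a]
        if abs(goal[a]-c[a])<.001: continue
        arm.move_linear([*J(*(c+off+e*s*.004)),ZP],v=.1)
        hit=arm.move_linear([*J(*(c+off+e*s*.022)),ZP],v=.03,threshold=2.)
        d=abs(Jinv(telemetry.get_state()["ee_pos"])[a]-(c+off)[a]); print("axis",a,"hit",hit,"slack",round(d,4))
        d=min(d,.016)
        dist=abs(goal[a]-c[a]);
        c[a]=goal[a]; arm.move_linear([*J(*(c+off+e*s*d)),ZP],v=.07)
        f=telemetry.get_state();print("  F",f["wrist_force"].round(1),"pos",Jinv(f["ee_pos"]).round(4))
        arm.move_linear([*J(*(c+off)),ZP],v=.1)
    arm.move_linear([*J(*(c+off)),.13],v=.2); print("t",telemetry.get_state()["t"])
    return c
def look(c,name,y=-.1):
    """carriage centre (jig) from the visible dots, one wrist view, plane z=.116"""
    arm.move_ptp([*J(.03,y),.33],Q); ci=eyes.camera_info("wrist");im=eyes.get_image("wrist");cv2.imwrite(f"pics/{name}.png",im)
    for k,o in OFF.items():
        u=proj(ci,[*J(*(np.array(c)+o)),.116]);
        if not(12<u[0]<500 and 12<u[1]<370):continue
        p=dot(im,u);print(k,u.round(1),np.round(p,1),"centre",(Jinv(plane(ci,p,.116))-o).round(4),"want",np.round(c,4))
    print("t",telemetry.get_state()["t"])
E
python3 - <<'E'
from h import *
c=push((-.0446,.0201),(.05,-.05))
if c is not None: look(c,"l1",.1)
E
```

```text
axis 0 hit True slack 0.0131
  F [-2.1  0.5 -0.9] pos [-0.0218  0.0201]
axis 1 hit True slack 0.0138
  F [-0.5 -0.2  0.2] pos [-0.0341 -0.0649]
t 12.05
m1 [176.3 195.9] [169.1 195.7] centre [ 0.0496 -0.0595] want [ 0.05 -0.05]
m2 [141.1 220.8] [137.9 223.6] centre [ 0.0541 -0.0548] want [ 0.05 -0.05]
m3 [107.6 244.4] [111.6 243.6] centre [ 0.0488 -0.0443] want [ 0.05 -0.05]
t 13.1083
```

Run:
```python
import cv2
a=cv2.imread("pics/l1.png");cv2.imwrite("pics/l1c.png",cv2.resize(a[40:290,70:290],None,fx=2.4,fy=2.4,interpolation=cv2.INTER_CUBIC))
```

```text
(no output)
```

View pics/l1c.png

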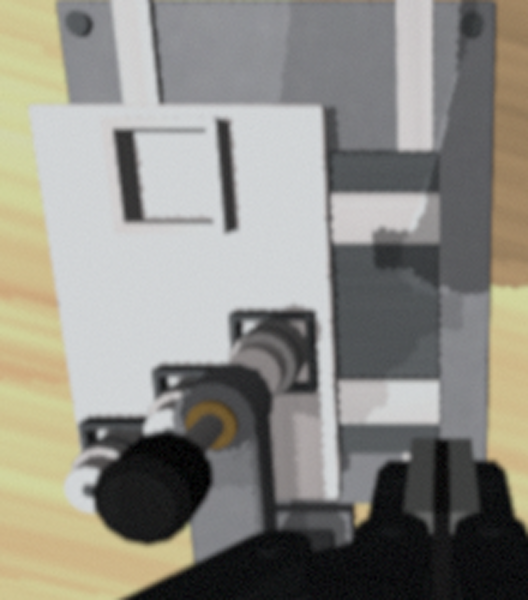

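The dot of the third cap sits at crop (88,490), i.e. full picture (106.7,244.2), against (107.6,244.4) expected. The carriage is within about 1.5 mm; the other two dots are hidden by the guide. Now the first press.

```bash
cat >> h.py <<'E'
ZG=.232
def press(up=True,zg=ZG,thr=14.):
    eoat.command_gripper(.065)
    arm.move_ptp([*KN,.31],Q)
    if arm.move_linear([*KN,zg],v=.12,threshold=8): print("HIT");return
    eoat.command_gripper(0.0); s=telemetry.get_state(); z0=s["ee_pos"][2]; print("gap",s["finger_gap"],"F",s["wrist_force"].round(1))
    arm.move_linear([*KN,z0-.014],v=.06)
    f0=telemetry.get_state();
    hit=arm.move_linear([*KN,z0-.037],v=.02,threshold=thr); s=telemetry.get_state()
    print("hit",hit,"travel",round(z0-s["ee_pos"][2],4),"F moving",f0["wrist_force"].round(1),"F",s["wrist_force"].round(1))
    arm.dwell(.15); s=telemetry.get_state();print("dwell F",s["wrist_force"].round(1),"z",s["ee_pos"][2].round(4))
    if up: arm.move_linear([*KN,z0],v=.06); print("up F",telemetry.get_state()["wrist_force"].round(1),telemetry.get_state()["ee_pos"][2])
    eoat.command_gripper(.065); arm.move_linear([*KN,.315],v=.2); print("t",telemetry.get_state()["t"])
E
python3 - <<'E'
from h import *
press()
E
```

```text
gap 0.03219797824014857 F [ 1.7 -5.3  1.8]
hit True travel 0.0207 F moving [ 2.6 -4.3 -2.3] F [-0.5  0.   3.9]
dwell F [-0.8  0.7  6.2] z 0.2127
up F [ 4.  -5.3 -2.3] 0.2323642720418121
t 18.1
```

```bash
sed -i 's/eoat.command_gripper(.065)/eoat.command_gripper(.055)/; s/arm.move_ptp(\[\*KN,.31\],Q)/arm.move_ptp([*KN,.295],Q)/; s/arm.move_linear(\[\*KN,.315\],v=.2)/arm.move_linear([*KN,.295],v=.2)/; s/z0-.014\],v=.06/z0-.016],v=.08/' h.py
python3 - <<'E'
from h import *
press(thr=24)
E
```

```text
gap 0.03222985704466398 F [ 2.5 -5.8  2.6]
hit True travel 0.0204 F moving [ 3.6 -4.1 -1.7] F [-2.2 -0.3  9.2]
dwell F [-1.  -0.8  7. ] z 0.2138
up F [ 4.4 -6.4 -1. ] 0.23363185054812868
t 22.1417
```

```bash
python3 - <<'E'
s=open('h.py').read()
s=s.replace("arm.move_ptp([*J(*(c+off)),.18],Q); arm.move_linear([*J(*(c+off)),.10],v=.2)","arm.move_ptp([*J(*(c+off)),.25],Q); eoat.command_gripper(0.0); arm.move_linear([*J(*(c+off)),.10],v=.25)")
s=s.replace("e*s*.004)),ZP],v=.1","e*s*.009)),ZP],v=.1").replace("e*s*.022)),ZP],v=.03","e*s*.022)),ZP],v=.025").replace("d)),ZP],v=.07","d)),ZP],v=.09")
s=s.replace("arm.move_linear([*J(*(c+off)),.13],v=.2)","arm.move_linear([*J(*(c+off)),.25],v=.25)")
open('h.py','w').write(s)
E
python3 - <<'E'
from h import *
c=push((.05,-.051),(.015,0))
if c is not None: look(c,"l2",.1)
E
```

```text
axis 0 hit True slack 0.0159
  F [ 0.6 -0.7  0.6] pos [-0.0862 -0.051 ]
axis 1 hit True slack 0.011
  F [-0.1 -1.2  1.4] pos [-0.07    0.0116]
t 28.4
m1 [213.1 170.1] [215.5 167.6] centre [0.0117 0.0031] want [0.015 0.   ]
m2 [176.1 196.2] [176.7 195.4] centre [0.0139 0.0009] want [0.015 0.   ]
m3 [140.9 221. ] [136.  223.5] centre [ 0.0186 -0.007 ] want [0.015 0.   ]
t 29.1417
```

Run:
```python
import cv2
a=cv2.imread("pics/l2.png");cv2.imwrite("pics/l2c.png",cv2.resize(a[140:260,100:260],None,fx=5,fy=5,interpolation=cv2.INTER_CUBIC))
```

```text
(no output)
```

View pics/l2c.png

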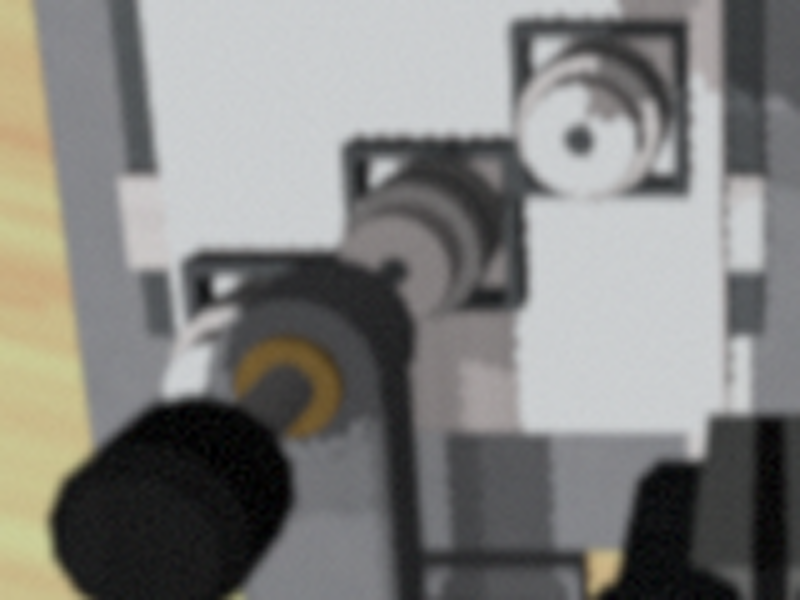

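The first dot is at full picture (215.6,167.4) and the middle one at about (178.6,193.6). So the carriage is at (11.7, 3.1) mm instead of (15, 0). The wall contacts show the fingers are biased by about 2.6 mm in y. I'll use that offset with fixed slacks, correct the carriage, and press.

```bash
cat >> h.py <<'E'
D=np.array([0,-.0026]); SL=(.013,.011); KC=J(.07,-.0026)
def push2(c,goal):
    c=np.array(c,float);goal=np.array(goal,float);off=np.array([-.085,0])+D
    at=lambda p,z:[*J(*(np.array(p)+off)),z]
    arm.move_ptp(at(c,.25),Q); eoat.command_gripper(0.0); arm.move_linear(at(c,.10),v=.25)
    if arm.move_linear(at(c,ZP),v=.1,threshold=6): print("HIT",telemetry.get_state()["ee_pos"]);return
    for a in (0,1):
        d=goal[a]-c[a];e=np.eye(2)[a]*np.sign(d)
        arm.move_linear(at(c+e*(SL[a]-.002),ZP),v=.1)
        c[a]=goal[a]; arm.move_linear(at(c+e*SL[a],ZP),v=.08 if abs(d)>.01 else .03); arm.move_linear(at(c,ZP),v=.12)
    arm.move_linear(at(c,.25),v=.25); print("t",telemetry.get_state()["t"])
E
sed -i 's/\*KN,\(.31\|.295\|zg\|z0\)/*KC,\1/g' h.py; grep -n "KC\|\*KN" h.py
python3 - <<'E'
from h import *
push2((.0117,.0031),(.015,0)); look((.015,0),"l3",.1); press(thr=24)
E
```

```text
63:    arm.move_ptp([*KC,.295],Q)
64:    if arm.move_linear([*KC,zg],v=.12,threshold=8): print("HIT");return
66:    arm.move_linear([*KC,z0-.016],v=.08)
68:    hit=arm.move_linear([*KC,z0-.037],v=.02,threshold=thr); s=telemetry.get_state()
71:    if up: arm.move_linear([*KC,z0],v=.06); print("up F",telemetry.get_state()["wrist_force"].round(1),telemetry.get_state()["ee_pos"][2])
72:    eoat.command_gripper(.055); arm.move_linear([*KC,.295],v=.2); print("t",telemetry.get_state()["t"])
73:D=np.array([0,-.0026]); SL=(.013,.011); KC=J(.07,-.0026)
t 33.8083
m1 [213.2 170.1] [212.8 169.9] centre [ 0.0147 -0.0005] want [0.015 0.   ]
m2 [176.1 196.2] [175.2 197.9] centre [ 0.0173 -0.0014] want [0.015 0.   ]
m3 [140.9 221. ] [138.2 222.7] centre [ 0.0175 -0.0039] want [0.015 0.   ]
t 34.5583
gap 0.032284817470800316 F [-0.4  2.9  2.7]
hit True travel 0.0196 F moving [ 2.1  3.8 -0.3] F [-1.9  0.3  8.3]
dwell F [-1.9 -0.5  7.9] z 0.2142
up F [ 3.1  5.  -1.8] 0.23293165959796788
t 39.1417
```

Run:
```python
from h import *
push2((.0147,-.0005),(-.02,.05)); look((-.02,.05),"l4",.1); press(thr=24)
```

```text
t 44.875
m1 [251.8 142.9] [251.7 143.8] centre [-0.0189  0.0499] want [-0.02  0.05]
m2 [212.9 170.4] [212.8 171.1] centre [-0.019   0.0498] want [-0.02  0.05]
m3 [175.9 196.4] [175.5 198.6] centre [-0.017   0.0493] want [-0.02  0.05]
t 45.625
gap 0.03220050866064431 F [-0.6  2.   2.7]
hit True travel 0.0274 F moving [ 3.6  3.4 -3.1] F [-0.9  0.   5.1]
dwell F [-0.8 -0.7  5.9] z 0.2061
up F [ 3.5  4.2 -2.4] 0.23280490087612996
t 50.5
```

Run:
```python
from h import *
eoat.command_gripper(.055)
if arm.move_linear([*KC,ZG],v=.12,threshold=8): print("HIT")
eoat.command_gripper(0.0); z0=telemetry.get_state()["ee_pos"][2]
arm.move_linear([*KC,z0-.018],v=.08)
for i in range(8):
    h=arm.move_linear([*KC,z0-.0335],v=.02,threshold=14); s=telemetry.get_state(); tr=z0-s["ee_pos"][2]
    print(h,round(tr,4),s["wrist_force"].round(1),s["finger_gap"],s["t"])
    if not h or tr>.0315 or s["wrist_force"][2]>20: break
```

```text
True 0.0262 [-0.4  0.   3.9] 0.03202156222413649 52.6333
True 0.0262 [-0.7 -0.3  4. ] 0.03217704737420756 52.925
True 0.0262 [-0.8  0.2  3.7] 0.03211811707141077 53.2167
True 0.0262 [-0.5  1.4  5.3] 0.0319062710125411 53.5083
True 0.0262 [-0.1  0.6  4.8] 0.03218106930583991 53.8
True 0.0262 [-0.2  1.9  4.3] 0.031897000306508445 54.0917
True 0.0262 [1. 1. 4.] 0.03215257856470633 54.3833
True 0.0262 [-0.5  2.3  4.8] 0.03220888155094038 54.6833
```

The plunger meets a hard stop 7–8 mm lower than on the other two, so the third cartridge is the collapsed one. I'll let go and measure the knob height with the camera.

Run:
```python
from h import *
arm.dwell(.1); eoat.command_gripper(.06); arm.move_linear([*KC,.31],v=.2)
rs=[]
for y in (.1,-.1):
    arm.move_ptp([*J(.03,y),.33],Q); ci=eyes.camera_info("wrist");im=eyes.get_image("wrist");cv2.imwrite(f"pics/f{y}.png",im)
    m=(im.max(2)<45).astype(np.uint8);m=cv2.morphologyEx(m,cv2.MORPH_OPEN,np.ones((5,5)));n,l,s,ce=cv2.connectedComponentsWithStats(m)
    t=proj(ci,[*KN,.221]);j=1+np.argmin(np.linalg.norm(ce[1:]-t,axis=1));print(s[j],ce[j],t);rs.append(ray(ci,ce[j]))
    for k in("m1","m2"):
        p=dot(im,proj(ci,[*J(*(np.array((-.02,.05))+OFF[k])),.116]),5);print(k,(Jinv(plane(ci,p,.116))-OFF[k]).round(4))
k,r=tri(rs);print("knob",k,r,"travel",.2528-k[2],telemetry.get_state()["t"])
```

```text
[ 126  208   41   39 1194] [145.82663317 227.50753769] [145.88612839 227.2592263 ]
m1 [-0.0187  0.0497]
m2 [-0.0189  0.0498]
[322 195  10  16 112] [326.32142857 202.13392857] [354.80139111 226.28162043]
m1 [-0.0189  0.05  ]
m2 [-0.0191  0.05  ]
knob [0.64686104 0.01480967 0.1831472 ] [np.float64(13.5), np.float64(13.5)] travel 0.06965280456122905 57.275
```

```bash
python3 -c "
from bench import *
print(finish_job())"
```

```text
the job is handed in; nothing more can be done
None
```

I tried all three cartridges in order; the third, farthest from the pocket, is the collapsed one. I left its cap about 1 mm off the plunger axis with the plunger down about 31–32 mm (one camera view) and released, and handed the job in at about 57 s; no verdict came back.

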